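# Gauge the blind bore of a white casting and tag it

### The job

Take the depth gauge from its blue stand, lower its rod into the bore of the clamped white casting and press gently until it bottoms, with the sliding collar pushed up onto its reading and resting on the rim; let go and leave the gauge standing there. If the bore is 45 mm deep or more, stand the green tag in the white dish, otherwise the red one. Leave the other tag and everything else on the cart where it is.

Things in the scene. Friction and masses are not known exactly. Their poses are not given: they have to be found in the camera images.
- bore_mouth (a point): centre of the bore's mouth, in the plane of the casting's flat top rim, 75 mm above the cart's top; z up along the bore. The bore is an upright blind hole 17 mm across (1.5 mm clearance all round the rod), opening to 25 mm at the mouth over a lead-in 8 mm deep. Its flat resin floor, firm (yields about 1 mm under 6 N), lies somewhere from 30 to 60 mm below the rim, otherwise unknown
- casting: the round white hub with the bore, up to 108 mm across (98 mm at its rim), held fast on a dark steel plate 150 x 150 x 12 mm that lies along its x and y; two clamp dogs, 46 mm high at most, reach 75 mm from the axis along x. Origin on the cart's top below the bore's mouth, z up
- gauge_grip (a point): centre of the gauge's round orange handle, 26 mm across and 42 mm tall; z points up the rod. Below the handle a steel rod 14 mm across, marked each 10 mm, then a brass foot. The gauge starts upright in the stand
- gauge_tip (a point): centre of the flat lower end of the brass foot, 111 mm below the handle's centre, on the rod's axis
- gauge: the gauge, 132 mm long, 0.16 kg (somewhat variable); origin at the foot's lower end, z up the rod; the handle begins 90 mm above it. Gauge and casting may never press on each other with 20 N or more
- gauge_foot: the gauge's brass foot, fixed to the rod, 11 mm across, 6 mm long; origin at its lower end, z up the rod. Narrower than the rod, so that in the bore only the floor touches it
- collar_under (a point): centre of the underside of the black sliding collar (36 mm across, 10 mm thick, yellow line round it), z up the rod
- collar (a joint): how far the collar has been pushed up the rod, m: 0 at the start (underside 20 mm above the foot's end), at most 0.045. Stiff: it takes about 4 N to slide and stays where it is left, so the gauge does not sink by its own weight. With the rod bottomed and the collar on the rim, the bore's depth is 0.020 + this value (45 mm reads 0.025)
- stand: blue block 70 x 70 x 24 mm, fixed; origin in the middle of its underside. The gauge stands in its central round hole, 16 mm across and 16 mm deep (floor 8 mm above the cart's top)
- tag_green_grip (a point): middle of the upright grip of the green tag, 33 mm above the tag's underside; z up. The tag is a disc 44 mm across and 10 mm thick with a round stem 22 mm across standing on it up to 46 mm; about 70 g
- tag_red_grip (a point): middle of the upright grip of the red tag, 33 mm above its underside; the tag is like the green one but for its colour
- tag_green: the green tag; origin in the centre of its underside, z up
- tag_red: the red tag; origin in the centre of its underside, z up
- dish_in (a point): centre of the inner floor of the white square dish (100 x 100 mm outside, 92 mm inside, rim 16 mm above the cart's top), fixed; its sides lie along this point's x and y
- ring: bystander: loose white ring 100 mm across, 55 mm tall; origin under its centre
- jar: bystander: closed amber jar, 72 mm across, 85 mm tall; origin under its centre
- brush: bystander: flat brush with a wooden handle, lying along its x
- stub: bystander: white pipe stub standing, 32 mm across, 60 mm tall; origin under its centre
- can: bystander: can with a blue band, 66 mm across, 100 mm tall; origin under its centre
- scraper: bystander: scraper with a flat steel blade, lying along its x
- roller: bystander: grey plastic cylinder standing, 44 mm across, 50 mm tall; origin under its centre

How it is judged:
By the outcome, as a careful person would: the job done as asked, in the order asked, and still so for the second after the job is handed in, with the robot touching nothing.
It also fails if it takes over 67 s, if anything falls off the work surface, if the arm or the gripper's body presses on something with over 40 N, if the wrist force passes 120 N, or if a joint passes its speed limit or range.

### The arm

A 7-joint arm with a two-finger parallel gripper is mounted at the origin on the work surface. World frame = base frame: x ahead of the robot, y to its left, z up, the work surface at z = 0. Lengths are in m, angles in rad, forces in N, time in s.
With the tool pointing down it reaches from about 0.4 to 0.85 m from the base axis. Payload 10.4 kg.
Tool frame: the origin (TCP) lies at the very end of the fingers, on their centre line; the grasp point (between the pads) lies 19 mm behind it; z points along the fingers, y is the line along which they close (so a half turn about z gives the same grasp; the last joint's range is limited). The gripper opens to 85 mm and grips with 20 to 120 N. Pads are 22 mm wide; open, the fingers measure 114 mm over their backs; the gripper's body (76 mm by 85 mm) begins 54 mm behind the grasp point. The pads swing forward as they close: fully open they stand 13 mm farther back than shut.
Start: joints at [1.18, 0.332, -0.065, 1.46, 0.022, 1.35, -0.088], TCP at [0.225, -0.583, 0.2] pointing down, gripper open.
Joint ranges: [-2.6, 2.6], [-0.5, 2.12], [-1.47, 1.34], [0.16, 2.42], [-1.27, 4.41], [0.06, 2.06], [-2.6, 2.6]. Speed limits (rad/s): [2.22, 2.22, 2.79, 2.79, 3.14, 3.14, 3.14].

### API

Orientations are given as a unit quaternion [x, y, z, w].
In Python, from workcell import * gives the robot as it stands.
- The arm moves only by the tool step_arm, never from a script. Its argument "commands" is one flat list of numbers, 7 for each row, row after row: the finger opening in mm, from 0 to 85.4, then the shift along the world's x, y, z as a fraction of full scale, then the turn, a rotation vector about the world's x, y, z as a fraction of full scale. A call has exactly 10 rows; each row is the pose to reach, as a shift and turn from the pose commanded when the call began, turning the shorter way round; what a row does not reach only later rows make up. Full scale, the value 1, is 0.6 m for a shift and pi rad for a turn. A row lasts 1/8 s, in which the tool goes at most 62.5 mm and 10.7 degrees, less where a joint would pass 70% of its speed; a pose out of reach is approached as far as the arm can. A call with a number of a shift or a turn outside -1 to 1 is refused whole. A call with a gripper value outside its range is refused whole. The fingers move at their own pace and stop on an object; "squeeze" is the grip in N (left out, the last holds). Time passes only in rows, so rows that repeat a pose let the fingers close, or fill a call up. It gives the time, the measured TCP pose, the force, the opening and the grip force at its end, in the units of the state.
- get_obs(): the state, without advancing time (a new reading comes with each control period).
- camera(name): name is "scene" or "side" or "wrist"; returns the picture (384x512x3 uint8, red, green, blue); there is no depth.
- camera_params(name): a dict with "mtx" (3x3 intrinsics, pixels), "extrinsics" (4x4, takes a point from world to camera coordinates); the wrist camera has in their place "tool_from_camera" (4x4, takes a point from camera to tool coordinates, whose origin is the TCP and whose axes are the flange's). Camera axes: x right, y down, z forward; pixel columns grow to the right and rows downward; lengths in m; the calibration is good to about 2 mm. The wrist camera is an equidistant fisheye: a pixel r from the principal point sees the ray r / f radians off the axis. A picture is of the moment at which its call begins: read the wrist's pose just before it. camera_params takes no time and is no camera call.
- hand_in(): hands the job in; it is judged then, once.
The state is a dict: "clock": time; "joint_pos": joint angles; "joint_velocities": joint speeds; "tau": joint torques, N m; "position": TCP position; "ee_rot": TCP orientation; "ft_force": force on the tool from outside, world axes, zero at the start; "torque": the same for the moment, N m; "grip_width": opening from 0.0 (shut) to 1.0 (fully open); "grasp_force": force on a finger pad.
Only numpy, scipy, OpenCV 4.12 (cv2) and the standard library are available. Lean on these libraries where they do the work, as an engineer would, in place of code of your own. Each camera call takes 0.05 s, during which the arm holds its last target. There are 200 camera calls.

## Working session

There is one attempt and no reset: what is moved stays moved. The work goes in short steps, Python scripts to look and compute and a tool call to move; the robot and the scene stay as the last step left them, time stands still between calls to the robot, and variables do not carry over. Pictures are saved under pics/ and viewed, at most 10 in all, crops included, and the job is handed in when it is done.

Besides the shell and the picture viewer there is one more tool, called after "Emit:" as name(argument=value, ...) on one line, values as JSON. step_arm: Moves the arm, as the interface text tells. Its arguments: {"type":"object","properties":{"commands":{"type":"array","items":{"type":"number"}},"squeeze":{"type":"number"}},"required":["commands"]}

```bash
mkdir -p pics; python3 - <<'E'
from workcell import *
import cv2,numpy as np
o=get_obs();print({k:np.round(v,3) for k,v in o.items()})
for n in("scene","side","wrist"):
    im=camera(n);cv2.imwrite(f"pics/{n}0.png",im[:,:,::-1]);p=camera_params(n);print(n,{k:np.round(v,4).tolist() if not isinstance(v,str) else v for k,v in p.items()})
E
```

```text
{'clock': np.float64(0.0), 'joint_pos': array([ 1.18 ,  0.333, -0.065,  1.461,  0.022,  1.35 , -0.088]), 'joint_velocities': array([ 0.001, -0.001, -0.   ,  0.001,  0.002,  0.   ,  0.001]), 'tau': array([-1.0000e-03, -6.2546e+01,  4.8000e-02, -3.9161e+01,  1.6000e-02,
        1.0000e-02,  0.0000e+00]), 'position': array([ 0.225, -0.583,  0.2  ]), 'ee_rot': array([ 0.983,  0.183, -0.   , -0.001]), 'ft_force': array([ 0.803, -0.425,  0.991]), 'torque': array([0.094, 0.01 , 0.001]), 'grasp_force': np.float64(0.0), 'grip_width': np.float64(1.001)}
scene {'mtx': [[362.1332, 0.0, 251.6077], [0.0, 362.1332, 191.1001], [0.0, 0.0, 1.0]], 'extrinsics': [[0.3705, 0.9288, 0.008, -0.1864], [0.59, -0.2286, -0.7743, -0.2552], [-0.7174, 0.2916, -0.6327, 1.6481], [0.0, 0.0, 0.0, 1.0]]}
side {'mtx': [[356.9575, 0.0, 260.5646], [0.0, 356.9575, 200.4397], [0.0, 0.0, 1.0]], 'extrinsics': [[-0.8611, -0.5083, -0.0112, 0.4887], [-0.2563, 0.453, -0.8539, 0.2259], [0.4391, -0.7324, -0.5203, 0.7956], [0.0, 0.0, 0.0, 1.0]]}
wrist {'mtx': [[297.3186, 0.0, 260.9393], [0.0, 297.3186, 191.0387], [0.0, 0.0, 1.0]], 'tool_from_camera': [[-0.0008, -0.961, -0.2766, 0.07], [1.0, -0.0008, 0.0, 0.0006], [-0.0003, -0.2766, 0.961, -0.1738], [0.0, 0.0, 0.0, 1.0]]}
```

View pics/scene0.png

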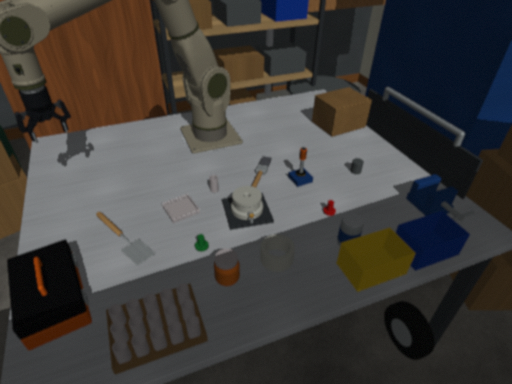

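View pics/side0.png

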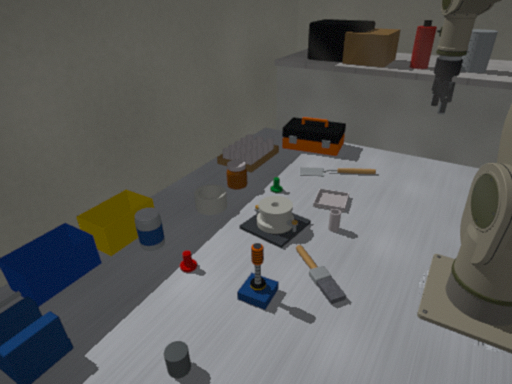

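The scene view shows the gauge handle near (303,153), casting mouth near (247,197), green tag at (202,243), red tag at (330,208) and dish at (181,208). The side view shows the gauge at (258,253), bore at (275,204), green at (277,184), red at (188,261) and dish at (332,200). I'll enlarge both.

```bash
cat > h.py <<'E'
import numpy as np,cv2
from scipy.spatial.transform import Rotation as R
from workcell import *
def onz(n,u,v,z):
    p=camera_params(n);E=np.array(p["extrinsics"]);K=np.array(p["mtx"])
    d=E[:3,:3].T@np.linalg.solve(K,[u,v,1]);c=-E[:3,:3].T@E[:3,3]
    return c+d*(z-c[2])/d[2]
def wristz(u,v,z,o):
    p=camera_params("wrist");T=np.array(p["tool_from_camera"]);K=np.array(p["mtx"])
    a=np.array([u-K[0,2],v-K[1,2]])/K[0,0];r=np.linalg.norm(a)
    d=np.r_[a/r*np.sin(r),np.cos(r)] if r>0 else np.array([0,0,1.])
    q=R.from_quat(o["ee_rot"]).as_matrix();d=q@T[:3,:3]@d;c=o["position"]+q@T[:3,3]
    return c+d*(z-c[2])/d[2]
E
python3 - <<'E'
import cv2,numpy as np
a=cv2.imread("pics/scene0.png")[140:260,155:375];b=cv2.imread("pics/side0.png")[165:310,170:365]
a=cv2.resize(a,(660,360),interpolation=cv2.INTER_CUBIC)*1.0
b=cv2.resize(b,None,fx=4,fy=4,interpolation=cv2.INTER_CUBIC)
cv2.imwrite("pics/a.png",np.clip(a*1.4,0,255));cv2.imwrite("pics/b.png",b);print(b.shape)
E
```

```text
(580, 780, 3)[ WARN:0@0.027] global loadsave.cpp:1063 imwrite_ Unsupported depth image for selected encoder is fallbacked to CV_8U.
```

View pics/a.png

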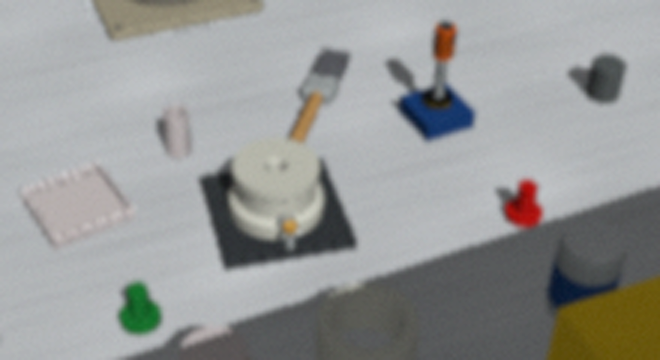

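View pics/b.png

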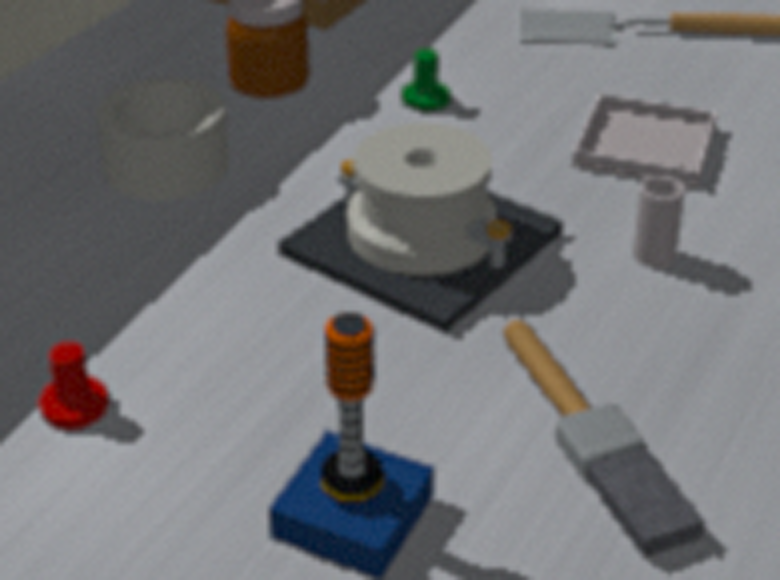

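```bash
python3 - <<'E'
from h import *
for n,s,d,z in [("gauge",(446,25),(349,325),.14),("bore",(276,164),(421,157),.075),("green",(136,288),(427,54),.046),("red",(527,186),(68,349),.046),("dish",(78,201),(653,137),.016),("ring",(366,310),(167,108),.055),("stub",(176,107),(662,187),.06),("canOrjar",(205,335),(268,8),.085),("roller",(608,62),None,.05),("scraper",None,(615,27),0.0),("jarbottom",None,(268,92),0)]:
    print(n,[np.round(onz("scene",155+s[0]/3,140+s[1]/3,z),3) if s else 0, np.round(onz("side",170+d[0]/4,165+d[1]/4,z),3) if d else 0])
E
```

```text
gauge [array([0.442, 0.226, 0.14 ]), array([0.44 , 0.227, 0.14 ])]
bore [array([ 0.539, -0.031,  0.075]), array([ 0.536, -0.03 ,  0.075])]
green [array([ 0.638, -0.221,  0.046]), array([ 0.632, -0.218,  0.046])]
red [array([0.645, 0.231, 0.046]), array([0.641, 0.233, 0.046])]
dish [array([ 0.453, -0.241,  0.016]), array([ 0.433, -0.232,  0.016])]
ring [array([ 0.757, -0.021,  0.055]), array([ 0.759, -0.024,  0.055])]
stub [array([ 0.378, -0.099,  0.06 ]), array([ 0.381, -0.1  ,  0.06 ])]
canOrjar [array([ 0.755, -0.185,  0.085]), array([ 0.753, -0.161,  0.085])]
roller [array([0.474, 0.456, 0.05 ]), 0]
scraper [0, array([ 0.544, -0.43 ,  0.   ])]
jarbottom [0, array([ 0.761, -0.165,  0.   ])]
```

The positions agree between cameras except for the dish. I'll fly over to look at the bore with the wrist camera.

Emit:
step_arm(commands=[85, 0.5, 0.88, 0.08, 0, 0, 0, 85, 0.5, 0.88, 0.08, 0, 0, 0, 85, 0.5, 0.88, 0.08, 0, 0, 0, 85, 0.5, 0.88, 0.08, 0, 0, 0, 85, 0.5, 0.88, 0.08, 0, 0, 0, 85, 0.5, 0.88, 0.08, 0, 0, 0, 85, 0.5, 0.88, 0.08, 0, 0, 0, 85, 0.5, 0.88, 0.08, 0, 0, 0, 85, 0.5, 0.88, 0.08, 0, 0, 0, 85, 0.5, 0.88, 0.08, 0, 0, 0], squeeze=60)

```text
clock: 1.4
position: [0.5255, -0.0524, 0.2485]
ee_rot: [0.983, 0.184, 0.0, -0.0]
ft_force: [-0.5, -0.7, -0.1]
grip_width: 0.995
grasp_force: 0.0
```

```bash
python3 - <<'E'
from h import *
o=get_obs();print(o["clock"],o["position"].round(4),o["ee_rot"].round(4),np.abs(o["joint_velocities"]).max().round(3))
import json;json.dump([o["position"].tolist(),o["ee_rot"].tolist()],open("w1.json","w"))
im=camera("wrist")[:,:,::-1];cv2.imwrite("pics/w1raw.png",im)
cv2.imwrite("pics/w1.png",cv2.resize(im,(800,600),interpolation=cv2.INTER_CUBIC))
E
```

```text
1.4 [ 0.5255 -0.0524  0.2485] [ 9.830e-01  1.837e-01  2.000e-04 -1.000e-04] 0.789
```

View pics/w1.png

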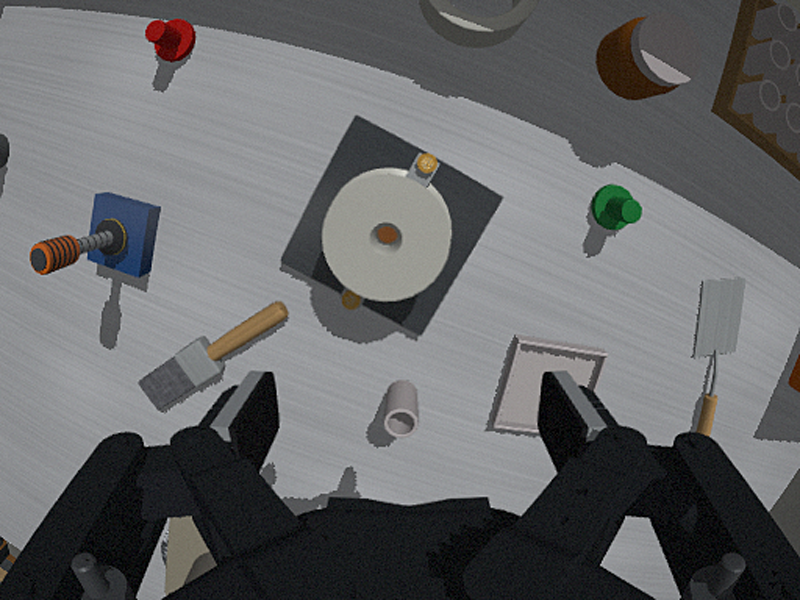

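The wrist view (800x600 scale) shows the bore at (387,235), gauge handle top at (40,260), green stem top at (630,211), red stem top at (155,33), and dish corners at (607,350) and (487,431).

```bash
python3 - <<'E'
from h import *
import json
p,q=json.load(open("w1.json"));o=dict(position=np.array(p),ee_rot=q)
im=cv2.imread("pics/w1raw.png");g=cv2.GaussianBlur(im,(3,3),0).min(2)
m=np.zeros_like(g);cv2.circle(m,(247,150),50,255,-1)
t=((g>120)&(m>0)).astype(np.uint8)
n,l,s,c=cv2.connectedComponentsWithStats(t);k=1+s[1:,4].argmax()
cn=cv2.findContours((l==k).astype(np.uint8),cv2.RETR_CCOMP,cv2.CHAIN_APPROX_NONE)
for x,hh in zip(cn[0],cn[1][0]):
    if len(x)>25:
        P=np.array([wristz(*pt,.075,o)[:2] for pt in x[:,0]]);(e,d,a)=cv2.fitEllipse((P*1000).astype(np.float32));print("ellipse",np.round(e,1),np.round(d,1),hh[3],len(x))
S=1.5625
f=lambda u,v,z:wristz((u+.5)/S-.5,(v+.5)/S-.5,z,o)[:2].round(4)
print("bore",f(387,235,.075),"gauge",f(40,261,.14),"green",f(630,211,.046),"red",f(155,33,.046))
print("dish",[f(*c,.016) for c in((515,335),(607,350),(487,431))])
E
```

```text
ellipse [538.6 -30.8] [ 95.9 101.8] -1 247
ellipse [538.9 -30.9] [19.7 26.8] 0 55
bore [ 0.5388 -0.0311] gauge [0.4396 0.2246] green [ 0.6344 -0.2191] red [0.6384 0.2319]
dish [array([ 0.4853, -0.1777]), array([ 0.5042, -0.2766]), array([ 0.3789, -0.1973])]
```

Emit:
step_arm(commands=[85, -0.14, 0.468, -0.063, 0, 0, 0, 85, -0.14, 0.468, -0.063, 0, 0, 0, 85, -0.14, 0.468, -0.063, 0, 0, 0, 85, -0.14, 0.468, -0.063, 0, 0, 0, 85, -0.14, 0.468, -0.063, 0, 0, 0, 85, -0.14, 0.468, -0.063, 0, 0, 0, 85, -0.14, 0.468, -0.063, 0, 0, 0, 85, -0.14, 0.468, -0.063, 0, 0, 0, 85, -0.14, 0.468, -0.063, 0, 0, 0, 85, -0.14, 0.468, -0.063, 0, 0, 0])

```text
clock: 2.7
position: [0.441, 0.2251, 0.2106]
ee_rot: [0.983, 0.182, 0.0, 0.0]
ft_force: [-0.1, 0.6, 0.2]
grip_width: 0.99
grasp_force: 0.0
```

```bash
python3 - <<'E'
from h import *
o=get_obs();print(o["clock"],o["position"].round(4),o["ee_rot"].round(4))
im=camera("wrist")[:,:,::-1];cv2.imwrite("pics/w2raw.png",im)
cv2.imwrite("pics/w2.png",cv2.resize(im,(800,600),interpolation=cv2.INTER_CUBIC))
S=1.5625
print(o["position"].tolist(),o["ee_rot"].tolist())
for z in (.14,.024): 
  for uv in ((256,200),(256,150)): print(z,uv,wristz(*uv,z,o).round(4))
b,g,r=[im[:,:,i].astype(int) for i in range(3)]
m=((r>110)&(g<r*.6)&(b<r*.5)).astype(np.uint8)
n,l,s,c=cv2.connectedComponentsWithStats(m);print(s[1:][s[1:,4]>60],c[1:][s[1:,4]>60])
E
```

```text
2.7 [0.441  0.2251 0.2106] [9.832e-01 1.824e-01 1.000e-04 1.000e-04]
[0.4409970564087248, 0.22509670315165756, 0.21059233496715407] [0.983224799277193, 0.1823978672286727, 7.028101635522792e-05, 8.471914643248377e-05]
0.14 (256, 200) [0.4318 0.2254 0.14  ]
0.14 (256, 150) [0.4724 0.2408 0.14  ]
0.024 (256, 200) [0.3964 0.214  0.024 ]
0.024 (256, 150) [0.4563 0.2366 0.024 ]
[[294   1  33  32 517]
 [245 176  29  28 304]] [[312.22630561  13.58994197]
 [259.47039474 187.53289474]]
```

View pics/w2.png

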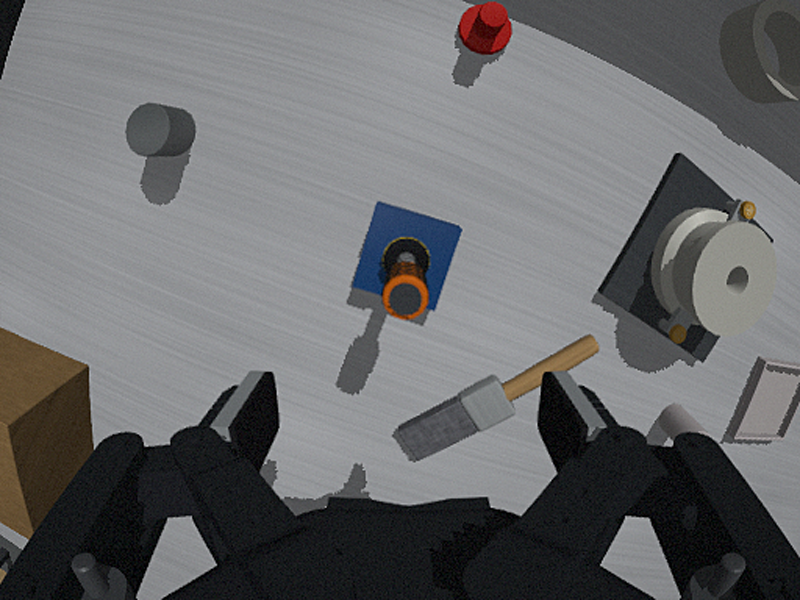

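The picture shows the handle top at (405,297), i.e. about (0.441, 0.226), which matches the TCP. Descending and grasping.

Emit:
step_arm(commands=[85, 0, 0, -0.09, 0, 0, 0, 85, 0, 0, -0.15, 0, 0, 0, 85, 0, 0, -0.183, 0, 0, 0, 85, 0, 0, -0.183, 0, 0, 0, 20, 0, 0, -0.183, 0, 0, 0, 20, 0, 0, -0.183, 0, 0, 0, 20, 0, 0, -0.183, 0, 0, 0, 20, 0, 0, -0.183, 0, 0, 0, 20, 0, 0, -0.183, 0, 0, 0, 20, 0, 0, -0.183, 0, 0, 0], squeeze=60)

```text
clock: 4.0
position: [0.4415, 0.2259, 0.1016]
ee_rot: [0.983, 0.183, 0.001, -0.0]
ft_force: [0.4, -1.3, 6.0]
grip_width: 0.261
grasp_force: 58.5
```

Emit:
step_arm(commands=[20, 0, 0, 0.03, 0, 0, 0, 20, 0, 0, 0.09, 0, 0, 0, 20, 0, 0, 0.15, 0, 0, 0, 20, 0.015, -0.04, 0.167, 0, 0, 0, 20, 0.046, -0.12, 0.167, 0, 0, 0, 20, 0.08, -0.21, 0.167, 0, 0, 0, 20, 0.11, -0.3, 0.167, 0, 0, 0, 20, 0.141, -0.37, 0.167, 0, 0, 0, 20, 0.158, -0.415, 0.167, 0, 0, 0, 20, 0.163, -0.428, 0.167, 0, 0, 0], squeeze=60)

```text
clock: 5.25
position: [0.5387, -0.0331, 0.2015]
ee_rot: [0.983, 0.182, 0.0, -0.0]
ft_force: [0.3, 1.0, -1.5]
grip_width: 0.268
grasp_force: 59.0
```

```bash
python3 - <<'E'
from h import *
o=get_obs();print(o["clock"],o["position"].round(4),o["ee_rot"].round(4),o["ft_force"].round(2),o["grip_width"])
a=camera("scene")[:,:,::-1];b=camera("side")[:,:,::-1];w=camera("wrist")[:,:,::-1]
for n,i in zip("abw",(a,b,w)): cv2.imwrite(f"pics/c{n}.png",i)
A=cv2.resize(a[125:225,200:300],(400,400),interpolation=cv2.INTER_CUBIC)
B=cv2.resize(b[150:250,225:325],(400,400),interpolation=cv2.INTER_CUBIC)
W=cv2.resize(w[50:200,180:340],None,fx=2.5,fy=2.5)[:200]
cv2.imwrite("pics/c.png",np.vstack([np.hstack([A,B]),np.hstack([cv2.resize(w[80:260,160:360],(222,200)),np.zeros((200,578,3),np.uint8)])]))
E
```

```text
5.25 [ 0.5387 -0.0331  0.2015] [ 0.9834  0.1815  0.     -0.    ] [ 0.27  1.03 -1.5 ] 0.268034312115419
```

View pics/c.png

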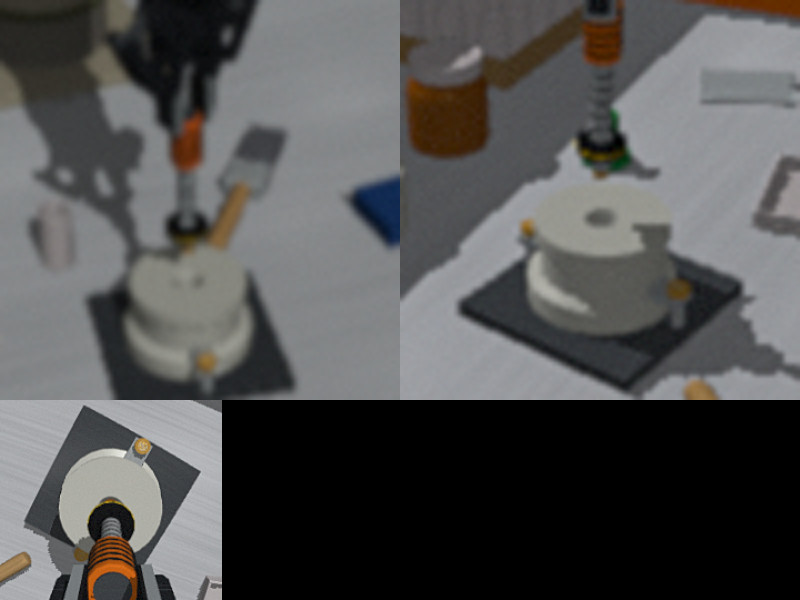

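The gauge hangs upright over the bore. Tip at scene (247.5,186) and side (275,193). I'll check the alignment numerically.

```bash
python3 - <<'E'
from h import *
o=get_obs();print(o["clock"],o["position"].round(4),o["ft_force"].round(2),np.abs(o["joint_velocities"]).max())
for n,t,b in(("scene",(200+190/4,125+244/4),(200+190/4,125+281/4)),("side",(225+200/4,150+173/4),(225+201/4,150+216/4))):
    print(n,onz(n,*t,.107)[:2].round(4),onz(n,*b,.075)[:2].round(4))
E
```

```text
5.4 [ 0.5384 -0.0302  0.2014] [ 0.01  0.27 -1.01] 0.014015363726035134
scene [ 0.5339 -0.0277] [ 0.5423 -0.031 ]
side [ 0.5403 -0.036 ] [ 0.5366 -0.0314]
```

Emit:
step_arm(commands=[20, 0, 0, -0.02, 0, 0, 0, 20, 0, 0, -0.04, 0, 0, 0, 20, 0, 0, -0.05, 0, 0, 0, 20, 0, 0, -0.055, 0, 0, 0, 20, 0, 0, -0.0575, 0, 0, 0, 20, 0, 0, -0.06, 0, 0, 0, 20, 0, 0, -0.0625, 0, 0, 0, 20, 0, 0, -0.065, 0, 0, 0, 20, 0, 0, -0.0675, 0, 0, 0, 20, 0, 0, -0.0675, 0, 0, 0])

```text
clock: 6.65
position: [0.5385, -0.0313, 0.1603]
ee_rot: [0.983, 0.183, -0.0, 0.0]
ft_force: [-0.4, -0.5, -1.7]
grip_width: 0.264
grasp_force: 59.0
```

Emit:
step_arm(commands=[20, 0, 0, -0.003, 0, 0, 0, 20, 0, 0, -0.006, 0, 0, 0, 20, 0, 0, -0.009, 0, 0, 0, 20, 0, 0, -0.012, 0, 0, 0, 20, 0, 0, -0.015, 0, 0, 0, 20, 0, 0, -0.018, 0, 0, 0, 20, 0, 0, -0.021, 0, 0, 0, 20, 0, 0, -0.024, 0, 0, 0, 20, 0, 0, -0.0275, 0, 0, 0, 20, 0, 0, -0.0275, 0, 0, 0])

```text
clock: 7.9
position: [0.5385, -0.0312, 0.1438]
ee_rot: [0.983, 0.183, -0.0, 0.0]
ft_force: [-0.2, 0.2, 1.2]
grip_width: 0.264
grasp_force: 59.3
```

The collar is riding on the rim (about +3 N). Lowering on.

Emit:
step_arm(commands=[20, 0, 0, -0.0015, 0, 0, 0, 20, 0, 0, -0.003, 0, 0, 0, 20, 0, 0, -0.0045, 0, 0, 0, 20, 0, 0, -0.006, 0, 0, 0, 20, 0, 0, -0.0075, 0, 0, 0, 20, 0, 0, -0.008, 0, 0, 0, 20, 0, 0, -0.0085, 0, 0, 0, 20, 0, 0, -0.009, 0, 0, 0, 20, 0, 0, -0.0095, 0, 0, 0, 20, 0, 0, -0.01, 0, 0, 0])

```text
clock: 9.15
position: [0.5385, -0.0312, 0.1379]
ee_rot: [0.983, 0.183, 0.0, 0.0]
ft_force: [-0.9, 0.5, 3.7]
grip_width: 0.269
grasp_force: 59.5
```

Emit:
step_arm(commands=[20, 0, 0, -0.0005, 0, 0, 0, 20, 0, 0, -0.001, 0, 0, 0, 20, 0, 0, -0.0015, 0, 0, 0, 20, 0, 0, -0.002, 0, 0, 0, 20, 0, 0, -0.0025, 0, 0, 0, 20, 0, 0, -0.003, 0, 0, 0, 20, 0, 0, -0.0033, 0, 0, 0, 20, 0, 0, -0.0033, 0, 0, 0, 20, 0, 0, -0.0033, 0, 0, 0, 20, 0, 0, -0.0033, 0, 0, 0])

```text
clock: 10.4
position: [0.5385, -0.0312, 0.1359]
ee_rot: [0.983, 0.183, -0.0, 0.0]
ft_force: [-0.9, 1.8, 2.0]
grip_width: 0.264
grasp_force: 59.4
```

Emit:
step_arm(commands=[20, 0, 0, -0.0005, 0, 0, 0, 20, 0, 0, -0.001, 0, 0, 0, 20, 0, 0, -0.0015, 0, 0, 0, 20, 0, 0, -0.002, 0, 0, 0, 20, 0, 0, -0.0025, 0, 0, 0, 20, 0, 0, -0.003, 0, 0, 0, 20, 0, 0, -0.0033, 0, 0, 0, 20, 0, 0, -0.0033, 0, 0, 0, 20, 0, 0, -0.0033, 0, 0, 0, 20, 0, 0, -0.0033, 0, 0, 0])

```text
clock: 11.65
position: [0.5387, -0.0312, 0.1341]
ee_rot: [0.983, 0.183, 0.0, 0.0]
ft_force: [-0.9, 0.9, 4.3]
grip_width: 0.264
grasp_force: 59.7
```

Emit:
step_arm(commands=[20, 0, 0, -0.0005, 0, 0, 0, 20, 0, 0, -0.001, 0, 0, 0, 20, 0, 0, -0.0015, 0, 0, 0, 20, 0, 0, -0.002, 0, 0, 0, 20, 0, 0, -0.0025, 0, 0, 0, 20, 0, 0, -0.003, 0, 0, 0, 20, 0, 0, -0.0033, 0, 0, 0, 20, 0, 0, -0.0033, 0, 0, 0, 20, 0, 0, -0.0033, 0, 0, 0, 20, 0, 0, -0.0033, 0, 0, 0])

```text
clock: 12.9
position: [0.5394, -0.0312, 0.1331]
ee_rot: [0.983, 0.183, 0.001, 0.0]
ft_force: [-1.4, 0.7, 12.0]
grip_width: 0.266
grasp_force: 60.4
```

Contact at about 35.5 mm. To rule out jamming, I'll check it against the orange floor visible in the earlier wrist picture (no robot time).

```bash
python3 - <<'E'
from h import *
import json
p,q=json.load(open("w1.json"));o=dict(position=np.array(p),ee_rot=q)
T=np.array(camera_params("wrist")["tool_from_camera"]);Rm=R.from_quat(q).as_matrix();C=o["position"]+Rm@T[:3,3]
im=cv2.imread("pics/w1raw.png").astype(int)[138:163,234:261]
m=(im[:,:,2]-im[:,:,0]>40)
B=np.array([.5387,-.031]);print("seen px",m.sum())
# fraction visible: area of pixels in which ray hits floor at depth d
for d in (30,35,40,45,50,55,60):
    k=np.zeros(m.shape)
    for i in range(m.shape[0]):
        for j in range(m.shape[1]):
            for a in(-.33,0,.33):
              for b in(-.33,0,.33):
                x=wristz(234+j+a,138+i+b,.067,o)[:2];y=wristz(234+j+a,138+i+b,.075-d/1e3,o)[:2]
                k[i,j]+=(np.hypot(*(x-B))<.0085)&(np.hypot(*(y-B))<.0085)
    k/=9;print(d,k.sum().round(1),"IoU",((k>.5)&m).sum()/((k>.5)|m).sum())
E
```

```text
seen px 101Traceback (most recent call last):
  File "<stdin>", line 15, in <module>
  File "h.py", line 9, in wristz
    p=camera_params("wrist");T=np.array(p["tool_from_camera"]);K=np.array(p["mtx"])
ValueError: time passes only in moves, steps and waits
```

Emit:
step_arm(commands=[20, -0.001, 0, 0.0005, 0, 0, 0, 20, -0.001, 0, 0.001, 0, 0, 0, 20, -0.001, 0, 0.001, 0, 0, 0, 20, -0.001, 0, 0.001, 0, 0, 0, 20, -0.001, 0, 0.001, 0, 0, 0, 20, -0.001, 0, 0.001, 0, 0, 0, 20, -0.001, 0, 0.001, 0, 0, 0, 20, -0.001, 0, 0.001, 0, 0, 0, 20, -0.001, 0, 0.001, 0, 0, 0, 20, -0.001, 0, 0.001, 0, 0, 0])

```text
clock: 14.15
position: [0.5386, -0.0314, 0.1332]
ee_rot: [0.983, 0.183, 0.001, 0.0]
ft_force: [-0.2, 0.3, 6.6]
grip_width: 0.265
grasp_force: 60.0
```

```bash
python3 - <<'E'
from h import *
import h,json
P=camera_params("wrist");h.camera_params=lambda n:P
p,q=json.load(open("w1.json"));o=dict(position=np.array(p),ee_rot=q)
im=cv2.imread("pics/w1raw.png").astype(int)[138:163,234:261]
m=(im[:,:,2]-im[:,:,0]>40);B=np.array([.5387,-.031]);print("seen px",m.sum())
J,I=np.meshgrid(range(m.shape[1]),range(m.shape[0]))
f=lambda z:np.array([[np.hypot(*(wristz(234+j,138+i,z,o)[:2]-B))<.0085 for j in range(m.shape[1])] for i in range(m.shape[0])])
t=f(.067)
for d in (30,35,40,45,50,55,60):
    k=t&f(.075-d/1e3);print(d,k.sum(),"IoU",((k&m).sum()/(k|m).sum()).round(2))
o=get_obs();print(o["clock"],o["position"].round(4),o["ft_force"].round(2))
E
```

```text
seen px 101
30 110 IoU 0.61
35 99 IoU 0.54
40 94 IoU 0.51
45 87 IoU 0.46
50 78 IoU 0.4
55 71 IoU 0.35
60 67 IoU 0.32
14.15 [ 0.5386 -0.0314  0.1332] [-0.22  0.28  6.63]
```

The visible-floor area (101 px) also fits about 35 mm, so the bore is under 45 mm and the red tag goes in the dish. First I'll ease off the pressure before letting go.

Emit:
step_arm(commands=[20, 0, 0, 0.0005, 0, 0, 0, 20, 0, 0, 0.001, 0, 0, 0, 20, 0, 0, 0.001, 0, 0, 0, 20, 0, 0, 0.001, 0, 0, 0, 20, 0, 0, 0.001, 0, 0, 0, 20, 0, 0, 0.001, 0, 0, 0, 20, 0, 0, 0.001, 0, 0, 0, 20, 0, 0, 0.001, 0, 0, 0, 20, 0, 0, 0.001, 0, 0, 0, 20, 0, 0, 0.001, 0, 0, 0])

```text
clock: 15.4
position: [0.5382, -0.0314, 0.1334]
ee_rot: [0.983, 0.183, 0.0, 0.0]
ft_force: [0.6, -0.4, 5.5]
grip_width: 0.266
grasp_force: 59.7
```

Emit:
step_arm(commands=[60, 0, 0, 0, 0, 0, 0, 60, 0, 0, 0, 0, 0, 0, 60, 0, 0, 0, 0, 0, 0, 60, 0, 0, 0, 0, 0, 0, 60, 0, 0, 0.04, 0, 0, 0, 60, 0, 0, 0.1, 0, 0, 0, 60, 0, 0, 0.16, 0, 0, 0, 60, 0, 0, 0.2, 0, 0, 0, 60, 0, 0, 0.2, 0, 0, 0, 60, 0, 0, 0.2, 0, 0, 0])

```text
clock: 16.65
position: [0.5376, -0.0313, 0.2523]
ee_rot: [0.983, 0.183, -0.001, -0.0]
ft_force: [-0.6, 0.1, -0.6]
grip_width: 0.701
grasp_force: 0.0
```

Emit:
step_arm(commands=[60, 0.06, 0.15, 0, 0, 0, 0, 60, 0.17, 0.437, 0, 0, 0, 0, 60, 0.17, 0.437, -0.05, 0, 0, 0, 60, 0.17, 0.437, -0.12, 0, 0, 0, 60, 0.17, 0.437, -0.18, 0, 0, 0, 60, 0.17, 0.437, -0.18, 0, 0, 0, 60, 0.17, 0.437, -0.18, 0, 0, 0, 60, 0.17, 0.437, -0.18, 0, 0, 0, 60, 0.17, 0.437, -0.18, 0, 0, 0, 60, 0.17, 0.437, -0.18, 0, 0, 0])

```text
clock: 17.9
position: [0.6405, 0.2303, 0.1463]
ee_rot: [0.983, 0.182, 0.001, 0.0]
ft_force: [0.4, 0.3, -0.6]
grip_width: 0.704
grasp_force: 0.0
```

```bash
python3 - <<'E'
from h import *
o=get_obs();print(o["clock"],o["position"].round(4),o["ee_rot"].round(4))
w=camera("wrist")[:,:,::-1];s=camera("side")[:,:,::-1];c=camera("scene")[:,:,::-1]
A=np.hstack([cv2.resize(s[170:250,235:315],(400,400),interpolation=cv2.INTER_CUBIC),cv2.resize(c[140:220,205:285],(400,400),interpolation=cv2.INTER_CUBIC)])
W=w[110:230,180:330];cv2.imwrite("pics/r.png",np.vstack([A[:,:750],cv2.resize(w[130:170+0,181:331],(750,200),interpolation=cv2.INTER_CUBIC)]))
b,g,r=[w[:,:,i].astype(int) for i in range(3)]
m=((r>70)&(g<r*.35)&(b<r*.35)).astype(np.uint8)
n,l,st,ce=cv2.connectedComponentsWithStats(m)
for i in range(1,n):
    if st[i,4]>100:
        print(st[i],ce[i].round(1))
        ys,xs=np.where(l==i)
cv2.imwrite("pics/w3raw.png",w);cv2.imwrite("pics/w3.png",cv2.resize(w[60:260,140:380],(720,600),interpolation=cv2.INTER_CUBIC))
E
```

```text
17.9 [0.6405 0.2303 0.1463] [9.832e-01 1.824e-01 8.000e-04 1.000e-04]
[ 237  152   40   40 1220] [257.  171.4]
```

View pics/w3.png

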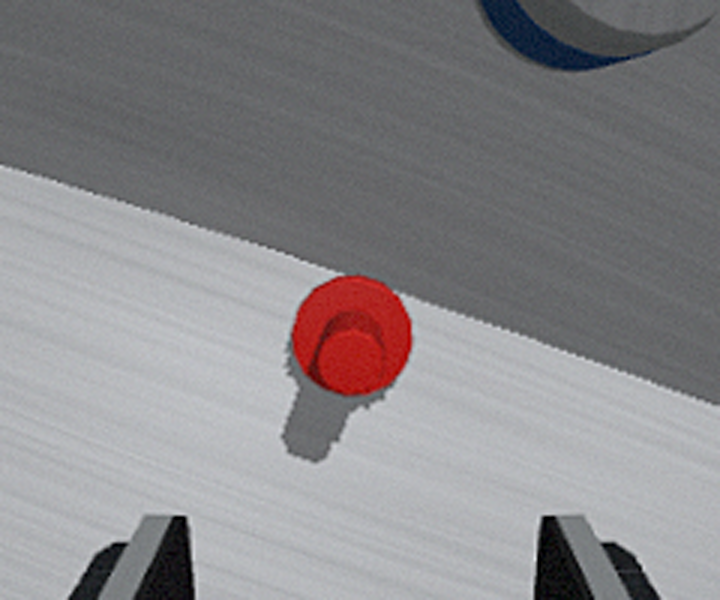

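View pics/r.png

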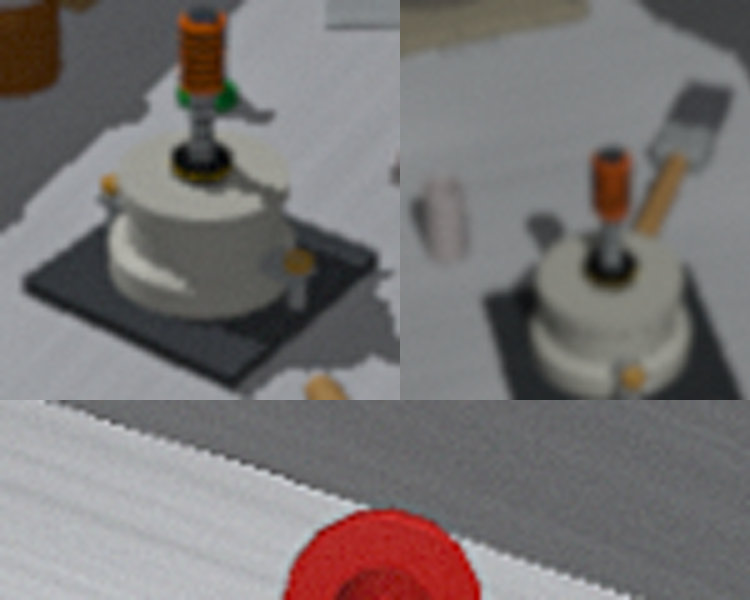

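The gauge stands upright with the collar on the rim (side crop around (200,160)). The red stem top is at (351,361) and its disc at (352,335).

```bash
python3 - <<'E'
from h import *
o=get_obs();print(o["clock"],o["position"].round(4))
o=dict(position=np.array([.6405,.2303,.1463]),ee_rot=[.9832,.1824,.0008,.0001])
print(wristz(257.3-.3,171.4,.010,o),wristz(257-.3,180,.046,o))
E
```

```text
18.05 [0.6401 0.2307 0.1456]
[0.64179851 0.23451536 0.01      ] [0.64130566 0.23416668 0.046     ]
```

Emit:
step_arm(commands=[60, 0.0015, 0.004, -0.08, 0, 0, 0, 60, 0.0015, 0.004, -0.15, 0, 0, 0, 60, 0.0015, 0.004, -0.2, 0, 0, 0, 60, 0.0015, 0.004, -0.217, 0, 0, 0, 60, 0.0015, 0.004, -0.217, 0, 0, 0, 15, 0.0015, 0.004, -0.217, 0, 0, 0, 15, 0.0015, 0.004, -0.217, 0, 0, 0, 15, 0.0015, 0.004, -0.217, 0, 0, 0, 15, 0.0015, 0.004, -0.217, 0, 0, 0, 15, 0.0015, 0.004, -0.217, 0, 0, 0], squeeze=40)

```text
clock: 19.3
position: [0.6411, 0.2335, 0.0155]
ee_rot: [0.983, 0.183, 0.0, 0.0]
ft_force: [-1.0, -1.1, 5.4]
grip_width: 0.177
grasp_force: 2.0
```

Emit:
step_arm(commands=[15, 0, 0, 0, 0, 0, 0, 15, 0, 0, 0, 0, 0, 0, 15, 0, 0, 0, 0, 0, 0, 15, 0, 0, 0.03, 0, 0, 0, 15, 0, 0, 0.1, 0, 0, 0, 15, 0, 0, 0.18, 0, 0, 0, 15, 0, 0, 0.26, 0, 0, 0, 15, 0, 0, 0.34, 0, 0, 0, 15, 0, 0, 0.4, 0, 0, 0, 15, 0, 0, 0.42, 0, 0, 0], squeeze=40)

```text
clock: 20.55
position: [0.6412, 0.234, 0.2705]
ee_rot: [0.983, 0.183, 0.002, -0.0]
ft_force: [-0.6, 0.2, -0.3]
grip_width: 0.175
grasp_force: 0.0
```

Grip force is zero, so I need to look before going on.

```bash
python3 - <<'E'
from h import *
o=get_obs();print(o["clock"],o["position"].round(4),o["ee_rot"].round(4))
w=camera("wrist")[:,:,::-1];cv2.imwrite("pics/w4raw.png",w);cv2.imwrite("pics/w4.png",cv2.resize(w,(800,600)))
E
```

```text
20.55 [0.6412 0.234  0.2705] [ 9.831e-01  1.830e-01  1.900e-03 -5.000e-04]
```

View pics/w4.png

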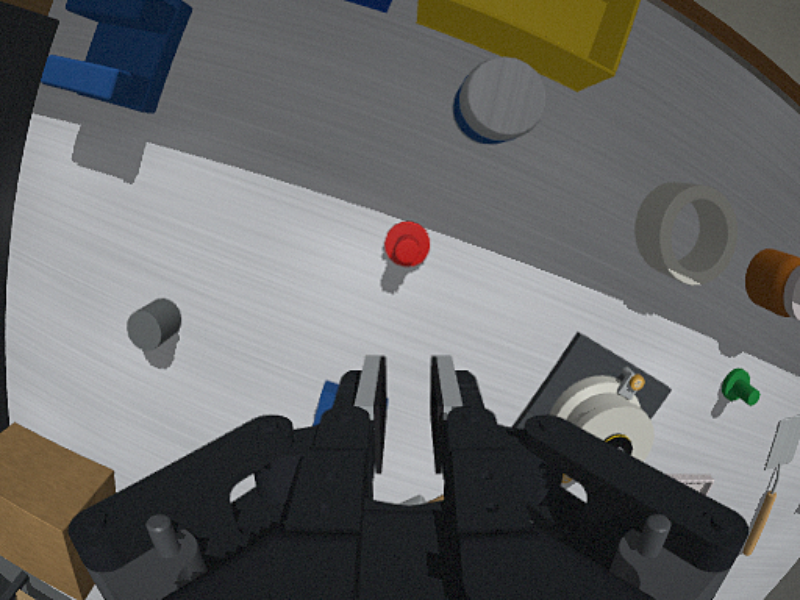

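The tag still stands upright at its place (stem top (407,248)). The finger command of 15 mm just stopped short of the stem, so I'll regrasp with command 0. I can't view more pictures, so I'll rely on numbers.

```bash
python3 - <<'E'
from h import *
w=cv2.imread("pics/w4raw.png").astype(int);b,g,r=w[:,:,0],w[:,:,1],w[:,:,2]
m=(r>70)&(g<r*.35)&(b<r*.35);m[:130]=0;m[185:]=0
ys,xs=np.where(m);print(xs.min(),xs.max(),ys.min(),ys.max(),len(xs))
o=dict(position=np.array([.6412,.2340,.2705]),ee_rot=[.9831,.183,.0019,-.0005])
print(wristz((xs.min()+xs.max())/2,(ys.min()+ys.max())/2,.01,o),wristz(407.5/1.5625-.5,248.5/1.5625-.5,.046,o))
E
```

```text
246 274 142 169 624
[0.6414735  0.23492504 0.01      ] [0.64306591 0.23498007 0.046     ]
```

Emit:
step_arm(commands=[60, 0, 0, -0.05, 0, 0, 0, 60, 0, 0, -0.12, 0, 0, 0, 60, 0, 0, -0.2, 0, 0, 0, 60, 0, 0, -0.26, 0, 0, 0, 60, 0, 0, -0.3, 0, 0, 0, 60, 0, 0, -0.3, 0, 0, 0, 60, 0, 0, -0.3, 0, 0, 0, 60, 0, 0, -0.3, 0, 0, 0, 60, 0, 0, -0.3, 0, 0, 0, 60, 0, 0, -0.3, 0, 0, 0])

```text
clock: 21.85
position: [0.641, 0.2334, 0.0874]
ee_rot: [0.983, 0.183, 0.0, 0.0]
ft_force: [-0.2, -0.2, -0.1]
grip_width: 0.701
grasp_force: 0.0
```

Emit:
step_arm(commands=[60, 0.001, 0.0015, -0.07, 0, 0, 0, 60, 0.001, 0.0015, -0.11, 0, 0, 0, 60, 0.001, 0.0015, -0.12, 0, 0, 0, 60, 0.001, 0.0015, -0.12, 0, 0, 0, 0, 0.001, 0.0015, -0.12, 0, 0, 0, 0, 0.001, 0.0015, -0.12, 0, 0, 0, 0, 0.001, 0.0015, -0.12, 0, 0, 0, 0, 0.001, 0.0015, -0.12, 0, 0, 0, 0, 0.001, 0.0015, -0.12, 0, 0, 0, 0, 0.001, 0.0015, -0.12, 0, 0, 0], squeeze=40)

```text
clock: 23.1
position: [0.6416, 0.2343, 0.0153]
ee_rot: [0.983, 0.183, 0.0, 0.0]
ft_force: [-0.0, -0.5, 2.7]
grip_width: -0.002
grasp_force: 1.6
```

Emit:
step_arm(commands=[0, 0, 0, 0, 0, 0, 0, 0, 0, 0, 0.03, 0, 0, 0, 0, 0, 0, 0.09, 0, 0, 0, 0, 0, 0, 0.16, 0, 0, 0, 0, 0, 0, 0.23, 0, 0, 0, 0, 0, 0, 0.3, 0, 0, 0, 0, 0, 0, 0.36, 0, 0, 0, 0, 0, 0, 0.4, 0, 0, 0, 0, 0, 0, 0.42, 0, 0, 0, 0, 0, 0, 0.42, 0, 0, 0])

```text
clock: 24.35
position: [0.6415, 0.2345, 0.2677]
ee_rot: [0.983, 0.183, 0.001, -0.0]
ft_force: [0.4, 1.2, -0.5]
grip_width: 0.004
grasp_force: 0.0
```

```bash
python3 - <<'E'
from h import *
o=get_obs();w=camera("wrist")[:,:,::-1];cv2.imwrite("pics/w5raw.png",w)
a=camera("side")[:,:,::-1];c=camera("scene")[:,:,::-1];cv2.imwrite("pics/s5.png",a);cv2.imwrite("pics/c5.png",c)
print(o["clock"],o["position"].round(4))
def red(im,x0=0,x1=512,y0=0,y1=384):
    im=im.astype(int);b,g,r=im[:,:,0],im[:,:,1],im[:,:,2]
    m=((r>60)&(g<r*.35)&(b<r*.35)).astype(np.uint8);n,l,s,ce=cv2.connectedComponentsWithStats(m)
    return [(s[i].tolist(),ce[i].round(1).tolist()) for i in range(1,n) if s[i,4]>25]
for n,i in(("wrist",w),("w4",cv2.imread("pics/w4raw.png")),("side",a),("side0",cv2.imread("pics/side0.png")),("scene",c),("scene0",cv2.imread("pics/scene0.png"))): print(n,red(i))
E
```

```text
24.35 [0.6415 0.2345 0.2677]
wrist [([247, 142, 28, 28, 632], [260.5, 155.7])]
w4 [([246, 142, 29, 28, 624], [260.4, 155.7])]
side [([416, 27, 6, 13, 28], [418.0, 32.6]), ([411, 42, 6, 26, 59], [413.8, 55.9]), ([180, 251, 17, 21, 231], [187.5, 262.2])]
side0 [([418, 26, 18, 12, 50], [429.2, 29.4]), ([411, 44, 6, 23, 54], [413.5, 57.3]), ([180, 251, 17, 21, 232], [187.5, 262.1])]
scene [([324, 201, 11, 14, 101], [329.4, 208.7])]
scene0 [([324, 201, 11, 14, 102], [329.4, 208.6])]
```

The tag hasn't moved at all, so the fingers closed without touching it. I'll triangulate its height from all views.

```bash
python3 - <<'E'
from h import *
def ray(n,u,v):
    a=onz(n,u,v,.3);b=onz(n,u,v,0);return a,(b-a)/np.linalg.norm(b-a)
def wray(u,v,o):
    a=wristz(u,v,.1,o);b=wristz(u,v,0,o);return a,(b-a)/np.linalg.norm(b-a)
def tri(rs):
    A=sum(np.eye(3)-np.outer(d,d) for a,d in rs);B=sum((np.eye(3)-np.outer(d,d))@a for a,d in rs);x=np.linalg.solve(A,B)
    return x.round(4),[np.linalg.norm((np.eye(3)-np.outer(d,d))@(x-a)).round(4) for a,d in rs]
o3=dict(position=np.array([.6405,.2303,.1463]),ee_rot=[.9832,.1824,.0008,.0001])
o4=dict(position=np.array([.6412,.2340,.2705]),ee_rot=[.9831,.183,.0019,-.0005])
s=[ray("scene",155+527/3,140+186/3),ray("side",170+68/4,165+349/4),wray(257,180,o3),wray(260.3,158.5,o4)]
print("red top",tri(s),tri(s[:2]),tri(s[2:]))
print("disc c",tri([wray(257.1,171.4,o3),wray(260.4,155,o4)]))
s=[ray("scene",155+446/3,140+25/3),ray("side",170+349/4,165+325/4),wray(259,189.9,dict(position=np.array([.441,.2251,.2106]),ee_rot=[.9832,.1824,0,0]))]
print("gauge top",tri(s))
E
```

```text
red top (array([0.6419, 0.2334, 0.044 ]), [np.float64(0.001), np.float64(0.0016), np.float64(0.001), np.float64(0.0018)]) (array([0.6426, 0.2318, 0.0441]), [np.float64(0.0005), np.float64(0.0005)]) (array([0.647 , 0.2361, 0.0703]), [np.float64(0.0003), np.float64(0.0003)])
disc c (array([0.6438, 0.2351, 0.0196]), [np.float64(0.0001), np.float64(0.0001)])
gauge top (array([0.4408, 0.2261, 0.1393]), [np.float64(0.0002), np.float64(0.0004), np.float64(0.0002)])
```

Emit:
step_arm(commands=[60, 0, 0, -0.1, 0, 0, 0, 60, 0, 0, -0.2, 0, 0, 0, 60, 0, 0, -0.3, 0, 0, 0, 60, 0, 0, -0.38, 0, 0, 0, 60, 0, 0, -0.42, 0, 0, 0, 60, 0, 0, -0.42, 0, 0, 0, 60, 0, 0, -0.42, 0, 0, 0, 60, 0, 0, -0.42, 0, 0, 0, 60, 0, 0, -0.42, 0, 0, 0, 60, 0, 0, -0.42, 0, 0, 0])

```text
clock: 25.75
position: [0.6417, 0.2344, 0.0155]
ee_rot: [0.983, 0.183, 0.0, 0.0]
ft_force: [-0.2, -0.7, -0.1]
grip_width: 0.704
grasp_force: 0.0
```

```bash
python3 - <<'E'
from h import *
o=get_obs();w=camera("wrist")[:,:,::-1].astype(int);a=camera("side")[:,:,::-1].astype(int);c=camera("scene")[:,:,::-1].astype(int)
print(o["clock"],o["position"].round(4),o["ft_force"].round(1))
def asc(im,y0,y1,x0,x1,st):
    for y in range(y0,y1,st):
        r=""
        for x in range(x0,x1,st):
            b,g,rr=im[y,x];r+="R" if rr>60 and g<rr*.4 else ("#" if max(b,g,rr)<45 else ("+" if max(b,g,rr)<110 else "."))
        print(r)
asc(w,150,270,190,330,3);print();asc(a,225,280,160,215,1);print();asc(c,180,222,305,350,1)
E
```

```text
25.75 [0.6417 0.2344 0.0155] [-0.2 -0.7 -0.1]
..................+....+....+..................
.....................+.........+.............+.
......+........................................
..................................++...........
.+.+......+..........++..+...................+.
............................+.+................
........+..................+..........+........
...........+...................+.++......+.....
..............+.........................+.+....
.................+.....................+.......
....................+..................++......
.........................................++....
....................RRRRRRR.............+..+...
..................RRRRRRRRRRRR................+
.................RRRRRRRRRRRRRR.....+..........
................RRRRRRRRRRRRRRRR..........+....
...............RRRRRRRRRRRRRRRRR...............
..............RRRRRRRRRRRRRRRRRRR.......++.....
..............RRRRRRRRRRRRRRRRRRRR.........+...
..............RRRRRRRRRRRRRRRRRRRR............+
.............RRRRRRRRRRRRRRRRRRRRR.............
.............RRRRRRRRRRRRRRRRRRRRR............
[... 5179 characters left out ...]
..........
.........+++++...+++RRRRRRRR.................
...........++....++RRRRRRRRRR................
.................++RRRRRRRRRRR...............
.................++RRRRRRRRRRR.............++
.................++RRRRRRRRRRR..........+++++
..................++RRRRRRRRRR.......++++++++
..................+++RRRRRRRR....++++++++++++
......................RRRRRRR++++++++++++++++
.........................+R++++++++++++++++++
......................+++++++++++++++++++++++
.....................++++++++++++++++++++++++
..................+++++++++++++++++++++++++++
...............++++++++++++++++++++++++++++++
............+++++++++++++++++++++++++++++++++
.........++++++++++++++++++++++++++++++++++++
```

At z = 0.0155 the finger ends are level with the top of the stem. They really end about 30 mm short of the stated TCP, and the gauge was therefore held near its handle's top. The depth figure is relative, so it is unaffected. I'll go 25 mm lower and close.

Emit:
step_arm(commands=[60, 0, 0, -0.01, 0, 0, 0, 60, 0, 0, -0.02, 0, 0, 0, 60, 0, 0, -0.03, 0, 0, 0, 60, 0, 0, -0.042, 0, 0, 0, 0, 0, 0, -0.042, 0, 0, 0, 0, 0, 0, -0.042, 0, 0, 0, 0, 0, 0, -0.042, 0, 0, 0, 0, 0, 0, -0.042, 0, 0, 0, 0, 0, 0, -0.042, 0, 0, 0, 0, 0, 0, -0.042, 0, 0, 0], squeeze=40)

```text
clock: 27.15
position: [0.6417, 0.2343, -0.0099]
ee_rot: [0.983, 0.183, 0.0, 0.0]
ft_force: [-0.0, -0.4, 2.0]
grip_width: 0.246
grasp_force: 39.2
```

Gripped. Now lifting, then carrying the tag over the gauge to the dish.

Emit:
step_arm(commands=[0, 0, 0, 0.02, 0, 0, 0, 0, 0, 0, 0.06, 0, 0, 0, 0, 0, 0, 0.12, 0, 0, 0, 0, 0, 0, 0.19, 0, 0, 0, 0, 0, 0, 0.26, 0, 0, 0, 0, 0, 0, 0.33, 0, 0, 0, 0, 0, 0, 0.38, 0, 0, 0, 0, 0, 0, 0.42, 0, 0, 0, 0, 0, 0, 0.43, 0, 0, 0, 0, 0, 0, 0.43, 0, 0, 0])

```text
clock: 28.4
position: [0.6413, 0.2344, 0.2482]
ee_rot: [0.983, 0.183, 0.0, 0.0]
ft_force: [0.7, 0.6, -1.6]
grip_width: 0.235
grasp_force: 39.1
```

Emit:
step_arm(commands=[0, -0.02, -0.05, 0, 0, 0, 0, 0, -0.06, -0.14, 0, 0, 0, 0, 0, -0.1, -0.235, 0, 0, 0, 0, 0, -0.14, -0.33, 0, 0, 0, 0, 0, -0.18, -0.425, 0, 0, 0, 0, 0, -0.22, -0.52, 0, 0, 0, 0, 0, -0.26, -0.615, 0, 0, 0, 0, 0, -0.3, -0.71, 0, 0, 0, 0, 0, -0.325, -0.77, 0, 0, 0, 0, 0, -0.333, -0.786, 0, 0, 0, 0])

```text
clock: 29.65
position: [0.4396, -0.2398, 0.2467]
ee_rot: [0.984, 0.181, -0.001, -0.0]
ft_force: [0.1, -0.2, -0.7]
grip_width: 0.244
grasp_force: 39.2
```

```bash
python3 - <<'E'
from h import *
o=get_obs();print(o["clock"],o["position"].round(4))
a=camera("side")[:,:,::-1];c=camera("scene")[:,:,::-1];w=camera("wrist")[:,:,::-1]
for n,im in(("side",a),("scene",c),("wrist",w)):
    im=im.astype(int);b,g,r=im[:,:,0],im[:,:,1],im[:,:,2]
    m=((r>50)&(g<r*.4)&(b<r*.4)).astype(np.uint8);k,l,s,ce=cv2.connectedComponentsWithStats(m)
    print(n,[s[i].tolist() for i in range(1,k) if s[i,4]>30])
s0=cv2.imread("pics/side0.png").astype(int);s1=a.astype(int)
c0=cv2.imread("pics/scene0.png").astype(int)
def gr(im):
    b,g,r=im[:,:,0],im[:,:,1],im[:,:,2];m=(g>50)&(r<g*.6)&(b<g*.7);ys,xs=np.where(m);return xs.mean().round(1),ys.mean().round(1),m.sum()
print(gr(s0),gr(s1),gr(c0),gr(c.astype(int)))
E
```

```text
29.65 [ 0.4396 -0.2398  0.2467]
side [[411, 26, 25, 42, 180], [332, 121, 16, 8, 99]]
scene [[164, 131, 13, 19, 142]]
wrist [[224, 196, 75, 91, 4194]]
(np.float64(276.0), np.float64(185.5), np.int64(106)) (np.float64(278.0), np.float64(189.2), np.int64(20)) (np.float64(201.0), np.float64(243.4), np.int64(142)) (np.float64(201.0), np.float64(243.4), np.int64(142))
```

Emit:
step_arm(commands=[0, 0, 0, -0.05, 0, 0, 0, 0, 0, 0, -0.12, 0, 0, 0, 0, 0, 0, -0.2, 0, 0, 0, 0, 0, 0, -0.28, 0, 0, 0, 0, 0, 0, -0.34, 0, 0, 0, 0, 0, 0, -0.38, 0, 0, 0, 0, 0, 0, -0.4, 0, 0, 0, 0, 0, 0, -0.41, 0, 0, 0, 0, 0, 0, -0.413, 0, 0, 0, 0, 0, 0, -0.413, 0, 0, 0])

```text
clock: 31.05
position: [0.4421, -0.2375, 0.0006]
ee_rot: [0.983, 0.183, 0.0, 0.0]
ft_force: [0.4, -0.5, -1.3]
grip_width: 0.243
grasp_force: 39.2
```

Emit:
step_arm(commands=[0, 0, 0, -0.001, 0, 0, 0, 0, 0, 0, -0.002, 0, 0, 0, 0, 0, 0, -0.003, 0, 0, 0, 0, 0, 0, -0.004, 0, 0, 0, 0, 0, 0, -0.005, 0, 0, 0, 0, 0, 0, -0.006, 0, 0, 0, 0, 0, 0, -0.007, 0, 0, 0, 0, 0, 0, -0.007, 0, 0, 0, 0, 0, 0, -0.007, 0, 0, 0, 0, 0, 0, -0.007, 0, 0, 0])

```text
clock: 32.3
position: [0.4417, -0.2373, -0.0042]
ee_rot: [0.983, 0.183, 0.0, 0.0]
ft_force: [-0.4, 0.3, 0.1]
grip_width: 0.244
grasp_force: 39.2
```

Emit:
step_arm(commands=[0, 0, 0, -0.0005, 0, 0, 0, 0, 0, 0, -0.001, 0, 0, 0, 0, 0, 0, -0.0015, 0, 0, 0, 0, 0, 0, -0.002, 0, 0, 0, 0, 0, 0, -0.0025, 0, 0, 0, 0, 0, 0, -0.003, 0, 0, 0, 0, 0, 0, -0.003, 0, 0, 0, 0, 0, 0, -0.003, 0, 0, 0, 0, 0, 0, -0.003, 0, 0, 0, 0, 0, 0, -0.003, 0, 0, 0])

```text
clock: 33.55
position: [0.4417, -0.2373, -0.006]
ee_rot: [0.983, 0.183, 0.0, 0.0]
ft_force: [-0.4, 0.5, -0.3]
grip_width: 0.246
grasp_force: 39.2
```

Emit:
step_arm(commands=[0, 0, 0, -0.0005, 0, 0, 0, 0, 0, 0, -0.001, 0, 0, 0, 0, 0, 0, -0.0015, 0, 0, 0, 0, 0, 0, -0.002, 0, 0, 0, 0, 0, 0, -0.0025, 0, 0, 0, 0, 0, 0, -0.003, 0, 0, 0, 0, 0, 0, -0.003, 0, 0, 0, 0, 0, 0, -0.003, 0, 0, 0, 0, 0, 0, -0.003, 0, 0, 0, 0, 0, 0, -0.003, 0, 0, 0])

```text
clock: 34.8
position: [0.4418, -0.2374, -0.0061]
ee_rot: [0.983, 0.183, -0.0, 0.0]
ft_force: [-10.0, 4.0, 24.8]
grip_width: 0.24
grasp_force: 41.7
```

The tag is on the dish floor. Easing up, releasing, then rising.

Emit:
step_arm(commands=[0, 0, 0, 0.001, 0, 0, 0, 0, 0, 0, 0.0025, 0, 0, 0, 0, 0, 0, 0.0025, 0, 0, 0, 0, 0, 0, 0.0025, 0, 0, 0, 45, 0, 0, 0.0025, 0, 0, 0, 45, 0, 0, 0.0025, 0, 0, 0, 45, 0, 0, 0.0025, 0, 0, 0, 45, 0, 0, 0.0025, 0, 0, 0, 45, 0, 0, 0.03, 0, 0, 0, 45, 0, 0, 0.06, 0, 0, 0])

```text
clock: 36.05
position: [0.4418, -0.2373, 0.0296]
ee_rot: [0.983, 0.183, 0.0, 0.0]
ft_force: [0.9, -0.2, -0.1]
grip_width: 0.528
grasp_force: 0.0
```

Emit:
step_arm(commands=[45, 0, 0, 0.08, 0, 0, 0, 45, 0, 0, 0.17, 0, 0, 0, 45, 0, 0, 0.25, 0, 0, 0, 45, 0, 0, 0.3, 0, 0, 0, 45, -0.05, 0, 0.33, 0, 0, 0, 45, -0.05, 0, 0.33, 0, 0, 0, 45, -0.05, 0, 0.33, 0, 0, 0, 45, -0.05, 0, 0.33, 0, 0, 0, 45, -0.05, 0, 0.33, 0, 0, 0, 45, -0.05, 0, 0.33, 0, 0, 0])

```text
clock: 37.3
position: [0.4117, -0.2371, 0.2259]
ee_rot: [0.983, 0.183, -0.0, -0.0]
ft_force: [0.2, 0.5, -0.1]
grip_width: 0.53
grasp_force: 0.0
```

```bash
python3 - <<'E'
from h import *
o=get_obs();w=camera("wrist")[:,:,::-1];a=camera("side")[:,:,::-1];c=camera("scene")[:,:,::-1]
print(o["clock"],o["position"].round(4),o["ft_force"].round(1))
def blobs(im,f,mn=25):
    im=im.astype(int);m=f(im[:,:,0],im[:,:,1],im[:,:,2]).astype(np.uint8);k,l,s,ce=cv2.connectedComponentsWithStats(m)
    return [(s[i].tolist(),ce[i].round(1).tolist()) for i in range(1,k) if s[i,4]>mn]
red=lambda b,g,r:(r>60)&(g<r*.35)&(b<r*.35)
org=lambda b,g,r:(r>90)&(g<r*.6)&(g>r*.2)&(b<r*.4)
B=blobs(w,red);print("wrist",B)
print("side",blobs(a,red),"scene",blobs(c,red))
for s,_ in B: print("disc",wristz(s[0]+s[2]/2-.5,s[1]+s[3]/2-.5,.014,o).round(4))
# gauge still as after release: orange handle, scene/side
print("org side",[x for x in blobs(a,org) if 240<x[1][0]<310 and 150<x[1][1]<230]);print("org scene",[x for x in blobs(c,org) if 225<x[1][0]<270 and 150<x[1][1]<215])
def asc(im,y0,y1,x0,x1):
    im=im.astype(int)
    for y in range(y0,y1):
        print("".join("R" if im[y,x,2]>60 and im[y,x,1]<im[y,x,2]*.45 else ("#" if im[y,x].max()<60 else ("+" if im[y,x].max()<130 else ".")) for x in range(x0,x1)))
asc(c,190,222,155,205)
E
```

```text
37.3 [ 0.4117 -0.2371  0.2259] [ 0.2  0.5 -0.1]
wrist [([254, 124, 32, 33, 752], [270.2, 139.7])]
side [([419, 27, 17, 5, 27], [429.2, 27.7]), ([411, 52, 5, 15, 33], [413.0, 59.6]), ([326, 188, 12, 16, 118], [331.6, 196.9])] scene [([176, 197, 11, 14, 99], [180.8, 204.8])]
disc [ 0.442 -0.238  0.014]
org side []
org scene [([244, 172, 7, 9, 32], [247.2, 175.3])]
..................................................
..................................................
..................................................
..................................................
..................................................
.......................+++.....++++...............
.......................++++....+++++..............
.......................+RRR+++++++++..............
.......................RRRRR+++.+++++.............
.....................++RRRRR++...+++++............
...................++++RRRRR++....+++++...........
...................++++RRRRR++....++++++..........
................+...+++RRRRRR++....+++++..........
.....++.....++..+...+++RRRRRRR++....+++++.........
......+....+++......+
[... 196 characters left out ...]
......++RRRRRRRRRRR++......++++......
........++++++.....++RRRRRRRRRR+++......+++.......
........++++++.....+++RRRRRRRR+++.................
.........++++++.....++++RRRR++++.............+....
.........+++++++.....++++++++++..........++.+.....
..........++++++.........+++..+.........++++.+....
...........+++++.........+..........++..+++++.....
...........++++++.........+....+..+++++++.........
............++++++........+....+++++++............
............++++++...+....+++++++++...............
....+....+...+++++...+...++++++++.............+..+
.+.+++........++++...++++++++.............++.+...+
+++++..........++++..++++++...........+.++++.+++..
.+.............++++++++++..........+..++++.+......
```

The red tag stands upright in the middle of the dish. The gauge is still at scene (247,175), where it was left. Handing in.

```bash
python3 -c "
from workcell import *
print(hand_in())"
```

```text
the job is handed in; nothing more can be done
None
```

The gauge stands bottomed in the bore with its collar on the rim; the bore is about 35 mm deep, so I stood the red tag in the dish and handed in at about 37 s, though the floor's spring-back may have left the collar up to about 1 mm off the rim.

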